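# Clamp a carbon blade blank in the cam-locked flatting jig

### The job

Clamp the carbon blade blank in the flatting jig by pushing with your fingertips: first push the cam lever round until the eccentric is at its low point, then push the slide forward by its push plate until the jaw has moved the blank fully home against the end stop, and then push the lever back until the cam is tight against the roller and locks the slide. Do not shove the slide against the raised cam, keep your fingers off the blank, lift nothing, and leave everything else on the bench where it stands.

Things in the scene. Friction and masses are not known exactly. Their poses are not given: they have to be found in the camera images.
- jig: flatting jig: aluminium base plate 405 x 130 x 15 mm, screwed to the bench, never moves. Origin at bench level on the slide's centre line, abreast of the cam pivot. +x = forward (the way the slide is pushed), +y = the cam's side. The plate spans x -135..270, y -61..69 mm. Gib rails guide the slide bar at x -128..8, y -28..28, tops z 33 mm. End stop at x 240..256 mm, top z 40 mm
- cam (a joint): cam lever angle, rad, anticlockwise from above. 0 = low point and hard stop: lever straight forward (jig +x), eccentric clear of the roller's path by 2 mm. It grows as the lever swings over the +y side to the rear, to 2.45 (stop). Starts raised at 1.9 to 2.3, blocking the roller. Stays where left: 0.35 Nm friction, about 4 N at the grip. With the slide home it is tight at 1.9 to 2.1
- cam_pivot (a point): the cam's vertical pivot axis, at jig x 0, y 22 mm; this point at z 46 mm, top of the eccentric. The eccentric is a dark steel disc of radius 24 mm, z 34..46 mm, its centre 12 mm off the pivot, 90 degrees anticlockwise from the lever. Pushed tight behind the roller (9 to 15 N at the grip, twice to four times what turns it freely), it is held there by the pivot's friction
- lever_grip (a point): middle of the upright black cylindrical grip at the end of the cam lever: 20 mm diameter, z 56..92 mm, this point at z 74 mm, 85 mm from the pivot axis. The lever is a flat steel bar 16 mm wide, z 49..56 mm, from the pivot to the grip; its hub reaches z 63 mm
- slide (a joint): travel of the steel slide along jig +x, m. 0 = drawn fully back (stop), it starts at 0 to 0.02; 0.080 = home, with the blank held between jaw and end stop (hard stop without a blank 0.088). It needs about 3 N to move and stays where it is left
- push_plate (a point): centre of the rear (jig -x) face of the slide's upright push plate: plate 36 mm wide in y, 6 mm thick, z 34..70 mm, this point at z 52 mm, at jig x = -111 mm + slide travel, y 0. Behind it is free space above the gibs (z 33 mm)
- jaw_face (a point): centre of the slide's rubber-faced cross jaw front: 60 mm wide, z 16..35 mm, at jig x = 30 mm + slide travel. It is 141 mm ahead of the push plate's rear face
- roller: the follower roller standing on the slide bar: diameter 16 mm, z 31..45 mm, on the slide's centre line, its axis at jig x = -66 mm + slide travel. Origin on its axis at bench level
- blank: loose carbon-fibre blade blank, black, 130 x 56 x 6 mm, 70 g, flat on the jig's cork bed (z 18 mm) between four 8 mm dowels (tops z 30 mm, 1.5 mm play a side). Full-width root towards the jaw, swept tip (edge 40 mm wide) towards the end stop; starts 4 to 15 mm short of it. Origin at the centre of its underside, x towards the tip; home against the end stop it is at jig x 175 mm
- sanding_block: cork sanding block 105 x 58 x 32 mm, beside the jig; origin at the centre of its underside. Leave it
- lacquer_brush: lacquer brush 190 mm long, lying beside the jig; origin under its middle. Leave it
- tape_roll: roll of masking tape, 92 mm across, 25 mm high; origin at the centre of its underside. Leave it
- mixing_cup: white mixing cup, 68 mm across, 75 mm high; origin at the centre of its underside. Leave it
- lacquer_tin: lacquer tin, 86 mm across, 110 mm high; origin at the centre of its underside. Leave it
- hardener_bottle: hardener bottle, 52 mm across, 120 mm high; origin at the centre of its underside. Leave it
- drying_stand: wooden drying stand 100 x 200 mm with two small carbon fans on posts, about 185 mm high; origin at the centre of its underside. Leave it
Mind the look-alikes: they are no part of the job. What is meant by the blank is not purple or yellow, and is the larger of those in its own colour.

How it is judged:
By the outcome, as a careful person would: the job done as asked, in the order asked, and still so for the second after the job is handed in, with the robot touching nothing.
It also fails if it takes over 67 s, if anything falls off the work surface, if the arm or the gripper's body presses on something with over 40 N, if the wrist force passes 120 N, or if a joint passes its speed limit or range.

### The arm

A 6-joint arm with a two-finger parallel gripper is mounted at the origin on the work surface. World frame = base frame: x ahead of the robot, y to its left, z up, the work surface at z = 0. Lengths are in m, angles in rad, forces in N, time in s.
With the tool pointing down it reaches from about 0.25 to 0.8 m from the base axis. Payload 8.5 kg.
Tool frame: the origin (TCP) lies on the centre line of the jaws, within the pads' length; the fingertips stand 17 mm ahead of it and the grasp point (between the pads) lies 2 mm behind it; z points along the fingers, y is the line along which they close (so a half turn about z gives the same grasp; the last joint's range is limited). The gripper opens to 85 mm and grips with 20 to 120 N. Pads are 22 mm wide; open, the fingers measure 114 mm over their backs; the gripper's body (76 mm by 85 mm) begins 54 mm behind the grasp point. The pads swing forward as they close: fully open they stand 13 mm farther back than shut.
Start: joints at [-1.343, 0.238, -0.013, 1.319, 0, 1.571], TCP at [0.119, -0.511, 0.248] pointing down, gripper open.
Joint ranges: [-2.66, 2.66], [-1.03, 1.9], [-1.14, 1.46], [-1.82, 2.27], [-1.45, 1.34], [-3.14, 3.14]. Speed limits (rad/s): [2.22, 2.22, 2.79, 3.14, 3.14, 3.14].

### API

Orientations are given as a 3x3 rotation matrix whose columns are the frame's x, y, z axes.
In Python, from workcell import * gives the robot as it stands.
- The arm moves only by the tool apply_moves, never from a script. Its argument "motion" is a list that holds one entry, the list of rows, each a list of 7 numbers: the shift along the tool's x, y, z each as a share of 12 cm, from -1 to 1, then the turn, a rotation vector about the tool's x, y, z each as a share of pi rad, from -1 to 1, then the closure, from 0 (fully open) to 1 (shut). In form: [[[x, y, z, wx, wy, wz, hand], ...]]. A call has 1 to 12 rows; each row is the pose to reach, as a shift and turn from the pose commanded when the call began, along the tool's axes at that moment, turning the shorter way round; what a row does not reach only later rows make up. A row lasts 1/8 s, in which the tool goes at most 62.5 mm and 10.7 degrees, less where a joint would pass 70% of its speed; a pose out of reach is approached as far as the arm can. A call with a number of a shift or a turn outside -1 to 1 is refused whole. A call with a gripper value outside its range is refused whole. The fingers move at their own pace and stop on an object; "force" is the grip in N (left out, the last holds). Time passes only in rows, so rows that repeat a pose let the fingers close. It gives the time, the measured TCP pose, the force, the opening and the grip force at its end, in the units of the state.
- observe(): the state, without advancing time (a new reading comes with each control period).
- read_camera(name): name is "scene" or "side" or "wrist"; returns a dict with "pixels" (400x640x3 uint8, blue, green, red), "camera_matrix" (3x3 intrinsics, pixels), "R" (3x3) and "t" (3): a world point X has camera coordinates R X + t. Camera axes: x right, y down, z forward; pixel columns grow to the right and rows downward; lengths in m; the calibration is good to about 2 mm. The wrist camera is an equidistant fisheye: a pixel r from the principal point sees the ray r / f radians off the axis. A picture is of the moment at which its call begins. There is no depth.
- hand_in(): hands the job in; it is judged then, once.
The state is a dict: "clock": time; "qpos": joint angles; "dq": joint speeds; "tau": joint torques, N m; "position": TCP position; "tcp_rot": TCP orientation; "contact_force": force on the tool from outside, world axes, zero at the start; "moment": the same for the moment, N m; "gripper_width": opening from 0.0 (shut) to 1.0 (fully open); "finger_force": force on a finger pad.
Only numpy, scipy, OpenCV 4.12 (cv2) and the standard library are available. Lean on these libraries where they do the work, as an engineer would, in place of code of your own. Each camera call takes 0.05 s, during which the arm holds its last target. There are 200 camera calls.

## Working session

There is one attempt and no reset: what is moved stays moved. The work goes in short steps, Python scripts to look and compute and a tool call to move; the robot and the scene stay as the last step left them, time stands still between calls to the robot, and variables do not carry over. Pictures are saved under pics/ and viewed, at most 10 in all, crops included, and the job is handed in when it is done.

Besides the shell and the picture viewer there is one more tool, called by a JSON object that holds its "fn" and its "kwargs", one argument or row to a line. apply_moves: Moves the arm, as the interface text tells. Its arguments: {"type":"object","properties":{"motion":{"type":"array","items":{"type":"array","items":{"type":"array","items":{"type":"number","minimum":-1,"maximum":1}}}},"force":{"type":"number"}},"required":["motion"]}

```bash
mkdir -p pics; python3 - <<'E'
from workcell import *
import cv2,numpy as np,pickle
d={}
for n in("scene","side"):
    c=read_camera(n);cv2.imwrite(f"pics/{n}0.png",c["pixels"]);d[n]=c
    print(n,c["camera_matrix"].tolist(),np.round(-c["R"].T@c["t"],3),np.round(c["R"],2).tolist())
pickle.dump(d,open("cams0.pkl","wb"))
s=observe();print({k:np.round(v,3).tolist() for k,v in s.items()})
E
```

```text
scene [[480.905532411511, 0.0, 325.7010028180207], [0.0, 480.905532411511, 195.46687485138935], [0.0, 0.0, 1.0]] [1.607 0.124 1.401] [[-0.09, 1.0, -0.02], [0.78, 0.06, -0.63], [-0.62, -0.07, -0.78]]
side [[371.4709204559491, 0.0, 311.1183845499031], [0.0, 371.4709204559491, 202.42861373160284], [0.0, 0.0, 1.0]] [0.161 0.715 0.781] [[-0.9, -0.44, -0.01], [-0.28, 0.59, -0.75], [0.33, -0.68, -0.66]]
{'clock': 0.1, 'qpos': [-1.343, 0.239, -0.014, 1.319, -0.0, 1.571], 'dq': [-0.001, 0.001, 0.001, -0.0, -0.001, 0.001], 'tau': [0.002, -53.972, 34.7, 0.013, -0.0, -0.0], 'position': [0.118, -0.511, 0.248], 'tcp_rot': [[0.974, 0.226, -0.0], [0.226, -0.974, 0.001], [-0.0, -0.001, -1.0]], 'contact_force': [-0.008, 0.557, 0.911], 'moment': [0.031, -0.014, -0.04], 'finger_force': 0.0, 'gripper_width': 0.996}
```

View pics/scene0.png

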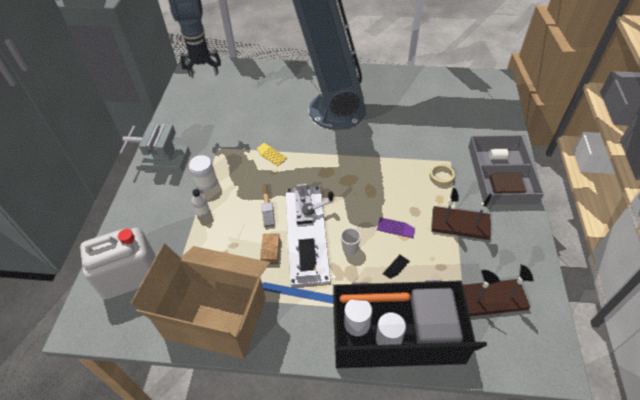

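View pics/side0.png

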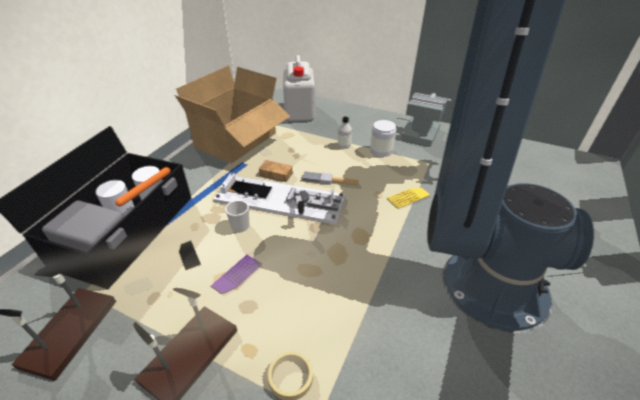

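The jig lies at about (307,233) in scene and (280,200) in side, with its forward direction away from the robot. The lever grip shows at about (330,197) in scene. I'll enlarge both views.

```bash
python3 - <<'E'
import cv2,numpy as np
a=cv2.imread("pics/scene0.png")[175:295,270:360];b=cv2.imread("pics/side0.png")[165:235,205:355]
a=cv2.resize(a,None,fx=4.8,fy=4.8,interpolation=cv2.INTER_CUBIC);cv2.imwrite("pics/a.png",a)
b=cv2.resize(b,None,fx=5.3,fy=5.3,interpolation=cv2.INTER_CUBIC);cv2.imwrite("pics/b.png",b)
E
```

```text
(no output)
```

View pics/a.png

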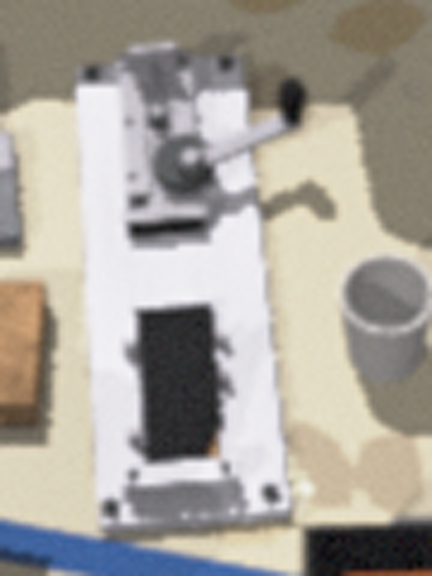

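View pics/b.png

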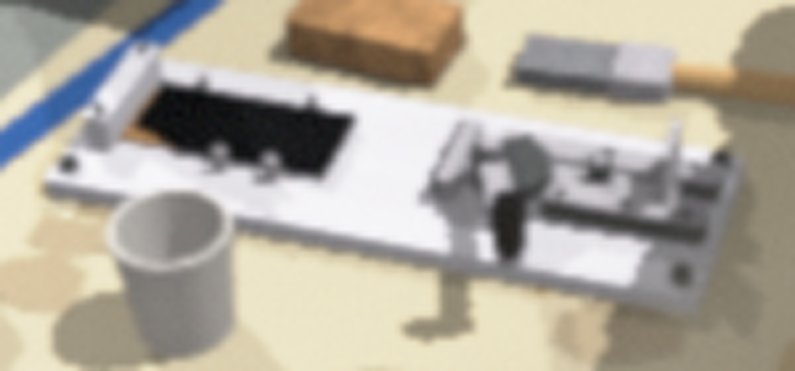

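Crop a: screws at (93,73), (227,62), (110,508), (270,492); grip at (292,102); push plate top edge at about (152,48). Crop b: the same screws at (720,157), (683,273), (145,48), (68,163); grip at (509,225); push plate top at about (675,125).

```bash
cat > h.py <<'E'
import numpy as np,pickle,cv2
d=pickle.load(open("cams0.pkl","rb"))
def ray(c,p):
    v=np.linalg.inv(c["camera_matrix"])@[p[0],p[1],1];return -c["R"].T@c["t"],c["R"].T@v
def onz(c,p,z):
    o,v=ray(c,p);return o+v*(z-o[2])/v[2]
def tri(p,q,a=d["scene"],b=d["side"]):
    o,v=ray(a,p);O,V=ray(b,q)
    s=np.linalg.lstsq(np.c_[v,-V],O-o,rcond=None)[0]
    A=o+v*s[0];B=O+V*s[1];return (A+B)/2,np.linalg.norm(A-B)
fa=lambda x,y:((x+.5)/4.8-.5+270,(y+.5)/4.8-.5+175)
fb=lambda x,y:((x+.5)/5.3-.5+205,(y+.5)/5.3-.5+165)
E
python3 - <<'E'
from h import *
A=[(93,73),(227,62),(110,508),(270,492)];B=[(720,157),(683,273),(145,48),(68,163)]
P=[]
for a,b in zip(A,B):
    m=[onz(d["scene"],fa(*a),.016)[:2],onz(d["side"],fb(*b),.016)[:2]];P.append(np.mean(m,0));print(np.round(m,4).tolist(),tri(fa(*a),fb(*b))[0].round(3))
P=np.array(P);f=P[2]+P[3]-P[0]-P[1];yaw=np.arctan2(f[1],f[0]);l=P[1]+P[3]-P[0]-P[2]
print("yaw",yaw,np.arctan2(-l[0],l[1]),"len",np.linalg.norm(f)/2,np.linalg.norm(l)/2)
R=np.array([[np.cos(yaw),-np.sin(yaw)],[np.sin(yaw),np.cos(yaw)]])
o=P.mean(0)-R@[.0675,.004];print("origin",o)
for n,a,b in(("grip",(292,102),(509,225)),("plate",(152,48),(675,125))):
    X,e=tri(fa(*a),fb(*b));print(n,X.round(4),e,"jig",(R.T@(X[:2]-o)).round(4))
g=R.T@(tri(fa(292,102),fb(509,225))[0][:2]-o)-[0,.022];print("cam",np.arctan2(g[1],g[0]),np.linalg.norm(g))
E
```

```text
[[0.4789, -0.1429], [0.4837, -0.1469]] [ 0.482 -0.142  0.02 ]
[[0.4592, -0.0399], [0.463, -0.043]] [ 0.462 -0.04   0.019]
[[0.8564, -0.0771], [0.8633, -0.088]] [ 0.858 -0.078  0.022]
[[0.8349, 0.0295], [0.8375, 0.0286]] [0.836 0.03  0.018]
yaw 0.17446284314578236 0.20047431385752867 len 0.382643501312176 0.10974556307253033
origin [ 0.59383767 -0.07563467]
grip [0.5405 0.0188 0.0725] 8.598369158672392e-06 jig [-0.0362  0.1023]
plate [ 0.4945 -0.0934  0.0733] 0.0064910940327363165 jig [-0.1009 -0.0003]
cam 1.9939140695068713 0.08807786294188882
```

{"fn": "apply_moves", "kwargs": {
  "motion": [
    [[0.33, -0.3, 0, 0, 0, 0, 1], [0.66, -0.6, 0, 0, 0, 0, 1], [1, -0.9, 0, 0, 0, 0, 1]]
  ]
}}

```text
clock: 0.48
position: [0.2115, -0.3776, 0.2479]
tcp_rot: [[0.974, 0.225, -0.0], [0.225, -0.974, 0.001], [0.0, -0.001, -1.0]]
contact_force: [1.1, -0.5, 0.3]
gripper_width: 0.376
finger_force: 0.0
```

{"fn": "apply_moves", "kwargs": {
  "motion": [
    [[0.33, -0.3, 0, 0, 0, 0, 1], [0.66, -0.6, 0, 0, 0, 0, 1], [1, -0.9, 0, 0, 0, 0, 1]]
  ]
}}

```text
clock: 0.85
position: [0.3041, -0.2452, 0.2482]
tcp_rot: [[0.974, 0.225, 0.0], [0.225, -0.974, 0.0], [0.0, -0.0, -1.0]]
contact_force: [1.4, -0.5, 0.6]
gripper_width: 0.005
finger_force: 0.0
```

{"fn": "apply_moves", "kwargs": {
  "motion": [
    [[0.33, -0.3, 0, 0, 0, 0, 1], [0.66, -0.6, 0, 0, 0, 0, 1], [1, -0.9, 0, 0, 0, 0, 1]]
  ]
}}

```text
clock: 1.23
position: [0.3967, -0.1128, 0.2483]
tcp_rot: [[0.974, 0.226, 0.0], [0.226, -0.974, -0.0], [0.0, 0.0, -1.0]]
contact_force: [1.1, -0.3, 0.1]
gripper_width: 0.002
finger_force: 0.0
```

```bash
cat >> h.py <<'E'
from scipy.spatial.transform import Rotation as Ro
YAW=.178;O=np.array([.594,-.0758])
def Rt(y): c,s=np.cos(y),np.sin(y);return np.array([[c,s,0],[s,-c,0],[0,0,-1.]])
def jw(x,y): c,s=np.cos(YAW),np.sin(YAW);return O+[c*x-s*y,s*x+c*y]
def rows(T,p0,R0,hand=1):
    "T: list of (jigx,jigy,z,tool x heading in jig)"
    out=[]
    for x,y,z,h in T:
        X=np.r_[jw(x,y),z];r=Ro.from_matrix(R0.T@Rt(h+YAW)).as_rotvec()/np.pi
        out.append([*(R0.T@(X-p0)/.12).round(3).tolist(),*r.round(3).tolist(),hand])
    print(out)
def lev(th,d,rad=.085):  # point beside the grip, d along anticlockwise tangent
    return rad*np.cos(th)-d*np.sin(th),.022+rad*np.sin(th)+d*np.cos(th)
E
python3 - <<'E'
from h import *; from workcell import *
s=observe();print({k:np.round(s[k],3).tolist() for k in("clock","qpos","position","tcp_rot","contact_force","gripper_width")})
print(jw(*lev(1.99,0)),jw(*lev(1.99,.036)))
E
```

```text
{'clock': 1.225, 'qpos': [-0.277, 0.045, -0.247, 1.279, -0.0, 2.637], 'position': [0.397, -0.113, 0.248], 'tcp_rot': [[0.974, 0.226, 0.0], [0.226, -0.974, -0.0], [0.0, 0.0, -1.0]], 'contact_force': [1.098, -0.314, 0.051], 'gripper_width': 0.002}
[0.5423064  0.01613986] [ 0.51253759 -0.00410411]
```

```bash
python3 - <<'E'
from h import *; from workcell import *
s=observe();p,R=s["position"],s["tcp_rot"]
x,y=lev(1.99,.037)
A=(x,y,.2,1.75);B=(x,y,.14,1.99+np.pi/2)
rows([A],p,R);rows([B],np.r_[jw(x,y),.2],Rt(1.75+YAW))
E
```

```text
[[1.137, -0.661, 0.402, 0.0, 0.0, -0.541, 1]]
[[0.0, 0.0, 0.5, -0.0, -0.0, -0.576, 1]]
```

{"fn": "apply_moves", "kwargs": {
  "motion": [
    [[0.1, -0.06, 0, 0, 0, -0.054, 1], [0.2, -0.12, 0, 0, 0, -0.108, 1], [0.3, -0.2, 0, 0, 0, -0.162, 1], [0.4, -0.26, 0, 0, 0, -0.216, 1], [0.5, -0.33, 0, 0, 0, -0.27, 1], [0.6, -0.4, 0.1, 0, 0, -0.324, 1], [0.7, -0.46, 0.2, 0, 0, -0.378, 1], [0.8, -0.53, 0.3, 0, 0, -0.432, 1], [0.9, -0.6, 0.4, 0, 0, -0.486, 1], [1, -0.66, 0.4, 0, 0, -0.54, 1]]
  ]
}}

```text
clock: 2.48
position: [0.4946, -0.0098, 0.1991]
tcp_rot: [[-0.351, 0.936, -0.002], [0.936, 0.351, 0.0], [0.001, -0.002, -1.0]]
contact_force: [0.6, -0.4, -0.2]
gripper_width: 0.0
finger_force: 0.0
```

```bash
python3 - <<'E'
from h import *; from workcell import *
s=observe();p,R=s["position"],s["tcp_rot"];print(p,s["qpos"])
x,y=lev(1.99,.037)
rows([(x,y,.14,1.75+.1813*i) for i in (1,5,10)],p,R)
E
```

```text
[ 0.49460173 -0.00980738  0.19909569] [-1.98785913e-02  2.10597283e-01 -1.78474953e-01  1.18412536e+00
  8.93575993e-05  1.19178254e+00]
[[-0.01, 0.15, 0.492, -0.001, -0.0, -0.057, 1], [-0.01, 0.15, 0.492, -0.001, -0.001, -0.288, 1], [-0.01, 0.15, 0.492, -0.0, -0.001, -0.576, 1]]
```

{"fn": "apply_moves", "kwargs": {
  "motion": [
    [[0, 0.05, 0, 0, 0, -0.058, 1], [0, 0.1, 0, 0, 0, -0.115, 1], [0, 0.15, 0.1, 0, 0, -0.173, 1], [-0.01, 0.15, 0.15, 0, 0, -0.23, 1], [-0.01, 0.15, 0.2, 0, 0, -0.288, 1], [-0.01, 0.15, 0.25, 0, 0, -0.345, 1], [-0.01, 0.15, 0.3, 0, 0, -0.403, 1], [-0.01, 0.15, 0.35, 0, 0, -0.46, 1], [-0.01, 0.15, 0.4, 0, 0, -0.518, 1], [-0.01, 0.15, 0.45, 0, 0, -0.576, 1], [-0.01, 0.15, 0.49, 0, 0, -0.576, 1]]
  ]
}}

```text
clock: 3.85
position: [0.5121, -0.0051, 0.141]
tcp_rot: [[-0.83, -0.557, -0.001], [-0.557, 0.83, 0.0], [0.001, 0.001, -1.0]]
contact_force: [-0.7, -1.0, -0.1]
gripper_width: -0.001
finger_force: 0.0
```

```bash
python3 - <<'E'
from h import *; from workcell import *
s=observe();p,R=s["position"],s["tcp_rot"];print(p,s["qpos"])
x,y=lev(1.99,.037)
rows([(x,y,.079,1.99+np.pi/2)],p,R)
c=read_camera("wrist");cv2.imwrite("pics/w1.png",c["pixels"])
E
```

```text
[ 0.51213329 -0.00507772  0.14100172] [-9.98023010e-03  2.77252770e-01 -2.45192507e-01  1.04913977e+00
  1.16122995e-04 -6.01030724e-01]
[[0.001, 0.005, 0.517, 0.0, -0.0, -0.002, 1]]
```

View pics/w1.png

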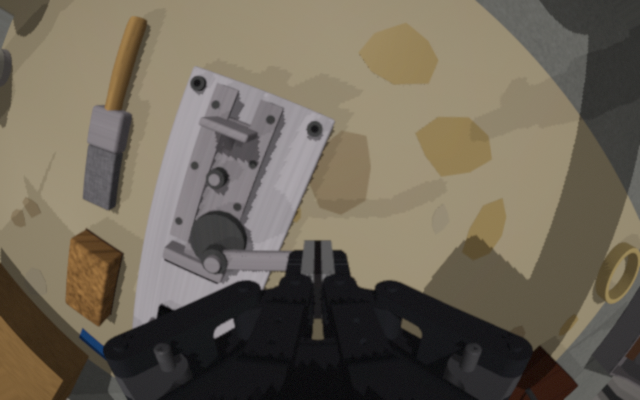

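The wrist view shows the lever bar running level from its hub at (213,262) towards the fingertips at (318,250). The grip is hidden behind the fingers, on their pushing side, so I can descend and push.

{"fn": "apply_moves", "kwargs": {
  "motion": [
    [[0, 0, 0.2, 0, 0, 0, 1], [0, 0, 0.4, 0, 0, 0, 1], [0, 0, 0.52, 0, 0, 0, 1], [0, 0, 0.52, 0, 0, 0, 1]]
  ]
}}

```text
clock: 4.4
position: [0.5118, -0.0051, 0.0784]
tcp_rot: [[-0.831, -0.557, -0.002], [-0.557, 0.831, 0.0], [0.001, 0.001, -1.0]]
contact_force: [0.8, -1.0, 0.6]
gripper_width: -0.001
finger_force: 0.0
```

```bash
python3 - <<'E'
from h import *; from workcell import *
s=observe();p,R=s["position"],s["tcp_rot"];print(p,s["contact_force"])
T=[(*lev(1.99,.037-.004*i),.079,1.99+np.pi/2) for i in(1,2,3,4)]
T+=[(*lev(t,.021),.079,t+np.pi/2) for t in np.linspace(1.99,1.0,9)[1:]]
rows(T,p,R)
c=read_camera("side");cv2.imwrite("pics/s1.png",cv2.resize(c["pixels"][150:250,220:370],None,fx=4,fy=4,interpolation=cv2.INTER_CUBIC))
E
```

```text
[ 0.51178362 -0.00508468  0.07839665] [ 0.75793095 -0.95748736  0.62254371]
[[-0.035, 0.003, -0.005, 0.0, -0.0, -0.002, 1], [-0.068, 0.004, -0.005, 0.0, -0.0, -0.002, 1], [-0.101, 0.004, -0.005, 0.0, -0.0, -0.002, 1], [-0.135, 0.004, -0.005, 0.0, -0.0, -0.002, 1], [-0.223, 0.021, -0.005, 0.0, -0.0, 0.037, 1], [-0.313, 0.027, -0.005, 0.0, -0.001, 0.077, 1], [-0.404, 0.021, -0.006, 0.0, -0.001, 0.116, 1], [-0.492, 0.005, -0.006, 0.0, -0.001, 0.155, 1], [-0.578, -0.023, -0.006, 0.0, -0.001, 0.195, 1], [-0.66, -0.06, -0.006, 0.0, -0.001, 0.234, 1], [-0.737, -0.108, -0.006, 0.0, -0.001, 0.274, 1], [-0.807, -0.165, -0.006, 0.0, -0.001, 0.313, 1]]
```

View pics/s1.png

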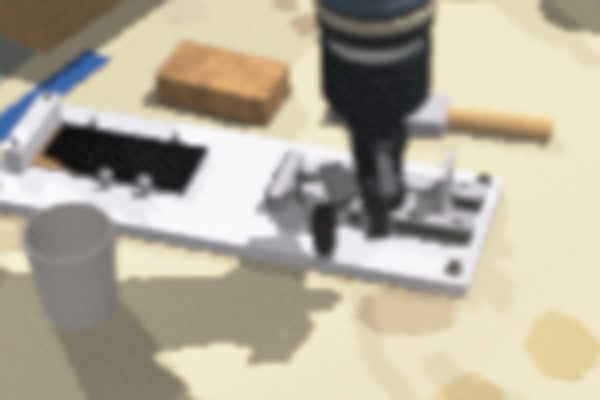

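The fingertips stand behind the grip at (375,225), with the grip at (322,228) and clear space around both. Pushing now.

{"fn": "apply_moves", "kwargs": {
  "motion": [
    [[-0.035, 0, 0, 0, 0, 0, 1], [-0.07, 0, 0, 0, 0, 0, 1], [-0.1, 0, 0, 0, 0, 0, 1], [-0.135, 0, 0, 0, 0, 0, 1], [-0.22, 0.02, 0, 0, 0, 0.037, 1], [-0.31, 0.025, 0, 0, 0, 0.077, 1], [-0.4, 0.02, 0, 0, 0, 0.116, 1], [-0.49, 0.005, 0, 0, 0, 0.155, 1], [-0.58, -0.02, 0, 0, 0, 0.195, 1], [-0.66, -0.06, 0, 0, 0, 0.234, 1], [-0.74, -0.11, 0, 0, 0, 0.274, 1], [-0.81, -0.165, 0, 0, 0, 0.313, 1]]
  ]
}}

```text
clock: 5.95
position: [0.6033, 0.0329, 0.0788]
tcp_rot: [[-0.923, 0.385, -0.003], [0.385, 0.923, 0.0], [0.002, -0.001, -1.0]]
contact_force: [-5.4, -0.3, 3.2]
gripper_width: 0.0
finger_force: 2.1
```

```bash
python3 - <<'E'
from h import *; from workcell import *
s=observe();p,R=s["position"],s["tcp_rot"];print(p,s["contact_force"])
T=[(*lev(t,.021),.079,t+np.pi/2) for t in np.linspace(1.0,0.0,11)[1:]]
rows(T,p,R)
E
```

```text
[0.60328096 0.03293158 0.07882431] [-5.35183335 -0.33779839  3.16024761]
[[-0.073, 0.01, -0.002, -0.0, -0.001, 0.031, 1], [-0.145, 0.017, -0.002, -0.0, -0.001, 0.063, 1], [-0.218, 0.016, -0.002, -0.0, -0.001, 0.095, 1], [-0.291, 0.009, -0.002, -0.0, -0.001, 0.127, 1], [-0.362, -0.006, -0.002, -0.0, -0.001, 0.158, 1], [-0.432, -0.028, -0.002, -0.001, -0.001, 0.19, 1], [-0.499, -0.057, -0.003, -0.001, -0.001, 0.222, 1], [-0.563, -0.092, -0.003, -0.001, -0.001, 0.254, 1], [-0.623, -0.134, -0.003, -0.001, -0.001, 0.286, 1], [-0.678, -0.181, -0.003, -0.001, -0.001, 0.318, 1]]
```

Contact made (about 5 N), so the lever is turning.

{"fn": "apply_moves", "kwargs": {
  "motion": [
    [[-0.073, 0.01, 0, 0, 0, 0.031, 1], [-0.145, 0.017, 0, 0, 0, 0.063, 1], [-0.22, 0.016, 0, 0, 0, 0.095, 1], [-0.29, 0.009, 0, 0, 0, 0.127, 1], [-0.36, -0.006, 0, 0, 0, 0.158, 1], [-0.43, -0.028, 0, 0, 0, 0.19, 1], [-0.5, -0.057, 0, 0, 0, 0.222, 1], [-0.563, -0.092, 0, 0, 0, 0.254, 1], [-0.62, -0.134, 0, 0, 0, 0.286, 1], [-0.66, -0.165, 0, 0, 0, 0.31, 1]]
  ]
}}

```text
clock: 7.2
position: [0.6687, -0.0152, 0.0784]
tcp_rot: [[-0.202, 0.979, -0.003], [0.979, 0.202, 0.001], [0.002, -0.003, -1.0]]
contact_force: [-3.4, 2.9, -0.0]
gripper_width: 0.0
finger_force: 2.0
```

```bash
python3 - <<'E'
from h import *; from workcell import *
s=observe();p,R=s["position"],s["tcp_rot"];print(p,s["contact_force"])
j=lambda X:np.array([[np.cos(YAW),np.sin(YAW)],[-np.sin(YAW),np.cos(YAW)]])@X
print("jig",j(p[:2]-O),"F",j(s["contact_force"][:2]))
E
```

```text
[ 0.66869713 -0.01520056  0.07837951] [-3.44890161  2.90158222 -0.04371606]
jig [0.08424673 0.04641596] F [-2.88064963  3.46640439]
```

{"fn": "apply_moves", "kwargs": {
  "motion": [
    [[-0.01, 0, 0, 0, 0, 0, 1], [-0.02, 0, 0, 0, 0, 0, 1], [-0.03, 0, 0, 0, 0, 0, 1], [-0.03, 0, 0, 0, 0, 0, 1]]
  ]
}}

```text
clock: 7.7
position: [0.6688, -0.0157, 0.0784]
tcp_rot: [[-0.207, 0.978, -0.004], [0.978, 0.207, 0.006], [0.007, -0.002, -1.0]]
contact_force: [-6.0, 16.0, 1.4]
gripper_width: 0.001
finger_force: 8.2
```

{"fn": "apply_moves", "kwargs": {
  "motion": [
    [[0.1, 0, 0, 0, 0, 0, 1], [0.2, 0, 0, 0, 0, 0, 1], [0.2, 0, -0.3, 0, 0, 0, 1], [0.2, 0, -0.6, 0, 0, 0, 1]]
  ]
}}

```text
clock: 8.2
position: [0.6654, 0.0048, 0.1517]
tcp_rot: [[-0.205, 0.979, -0.001], [0.979, 0.205, -0.0], [-0.0, -0.001, -1.0]]
contact_force: [1.0, 0.2, -0.1]
gripper_width: -0.007
finger_force: 0.0
```

```bash
python3 - <<'E'
from h import *; from workcell import *
s=observe();p,R=s["position"],s["tcp_rot"];print(p,s["contact_force"])
rows([(-.05,.03,.15,np.pi*.75),(-.150,0,.15,np.pi)],p,R)
E
```

```text
[0.66536545 0.00475032 0.15169374] [ 1.02215404  0.16589167 -0.06694883]
[[-0.274, -1.129, 0.015, -0.0, -0.0, -0.241, 1], [-0.5, -1.969, 0.016, -0.0, -0.0, -0.491, 1]]
```

{"fn": "apply_moves", "kwargs": {
  "motion": [
    [[-0.05, -0.2, 0, 0, 0, -0.05, 1], [-0.1, -0.4, 0, 0, 0, -0.1, 1], [-0.15, -0.6, 0, 0, 0, -0.15, 1], [-0.2, -0.8, 0, 0, 0, -0.2, 1], [-0.25, -1, 0, 0, 0, -0.25, 1]]
  ]
}}

```text
clock: 8.82
position: [0.5537, -0.0498, 0.1513]
tcp_rot: [[-0.84, 0.543, 0.001], [0.543, 0.84, -0.0], [-0.001, 0.0, -1.0]]
contact_force: [0.7, -0.3, -0.1]
gripper_width: -0.003
finger_force: 0.0
```

```bash
python3 - <<'E'
from h import *; from workcell import *
s=observe();p,R=s["position"],s["tcp_rot"]
rows([(-.150,0,.15,np.pi)],p,R)
print(s["clock"])
E
```

```text
[[0.513, -0.854, 0.01, -0.0, 0.0, -0.239, 1]]
8.825
```

{"fn": "apply_moves", "kwargs": {
  "motion": [
    [[0.1, -0.17, 0, 0, 0, -0.048, 1], [0.2, -0.34, 0, 0, 0, -0.096, 1], [0.3, -0.51, 0, 0, 0, -0.144, 1], [0.4, -0.68, 0, 0, 0, -0.192, 1], [0.513, -0.854, 0, 0, 0, -0.24, 1], [0.513, -0.854, 0, 0, 0, -0.24, 1]]
  ]
}}

```text
clock: 9.57
position: [0.4456, -0.1019, 0.1514]
tcp_rot: [[-0.985, -0.172, 0.0], [-0.172, 0.985, -0.0], [-0.0, -0.0, -1.0]]
contact_force: [0.8, 1.5, -0.1]
gripper_width: 0.001
finger_force: 0.0
```

```bash
python3 - <<'E'
from h import *; from workcell import *
s=observe();p,R=s["position"],s["tcp_rot"];print(p,s["contact_force"])
rows([(-.150,0,.06,np.pi),(-.13,0,.06,np.pi)],p,R)
ims=[]
for n,(y,x) in(("scene",(175,270)),("side",(150,210))):
    c=read_camera(n)["pixels"];ims.append(cv2.resize(c[y:y+110,x:x+145],(399,300),interpolation=cv2.INTER_CUBIC))
w=read_camera("wrist")["pixels"]
ims.append(cv2.resize(w[:300,100:540],(400,273)));ims[2]=cv2.copyMakeBorder(ims[2],0,27,0,0,0)
a=cv2.resize(np.hstack(ims[:2]),(798,300));b=np.hstack([ims[2],np.zeros((300,398,3),np.uint8)])
cv2.imwrite("pics/m2.png",np.vstack([a,b]))
E
```

```text
[ 0.44564861 -0.10194072  0.15143182] [ 0.80018603  1.48325964 -0.13322541]
[[-0.005, -0.004, 0.762, -0.0, 0.0, -0.002, 1], [-0.172, -0.003, 0.762, -0.0, 0.0, -0.002, 1]]
```

View pics/m2.png

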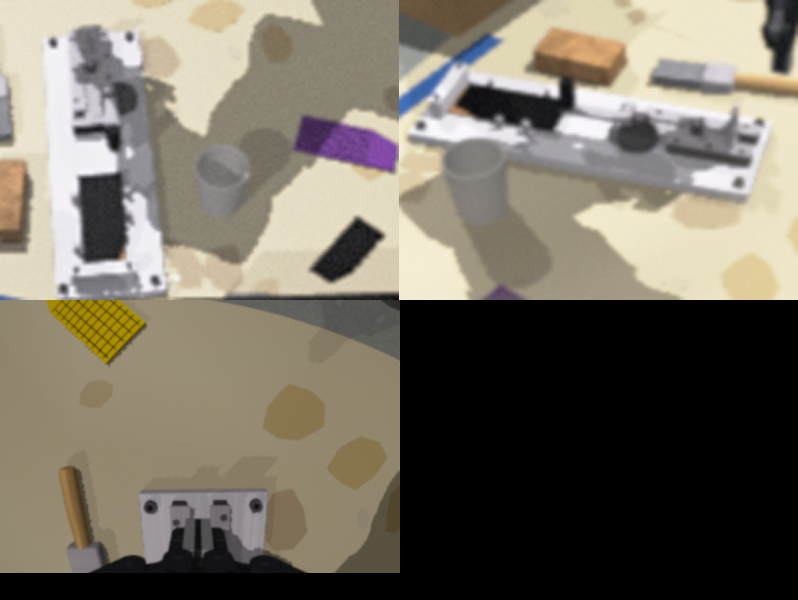

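The lever now points forward: its grip is at (115,150) in the scene crop and (567,92) in the side crop. The eccentric has swung to +y, and the fingers hang behind the push plate at (735,120). Next I descend and push the slide.

{"fn": "apply_moves", "kwargs": {
  "motion": [
    [[0, 0, 0.4, 0, 0, 0, 1], [0, 0, 0.76, 0, 0, 0, 1], [-0.06, 0, 0.76, 0, 0, 0, 1], [-0.12, 0, 0.76, 0, 0, 0, 1], [-0.18, 0, 0.76, 0, 0, 0, 1], [-0.24, 0, 0.76, 0, 0, 0, 1], [-0.3, 0, 0.76, 0, 0, 0, 1], [-0.36, 0, 0.76, 0, 0, 0, 1], [-0.42, 0, 0.76, 0, 0, 0, 1], [-0.48, 0, 0.76, 0, 0, 0, 1], [-0.54, 0, 0.76, 0, 0, 0, 1], [-0.6, 0, 0.76, 0, 0, 0, 1]]
  ]
}}

```text
clock: 11.22
position: [0.5178, -0.0889, 0.0598]
tcp_rot: [[-0.985, -0.174, -0.001], [-0.174, 0.985, 0.0], [0.0, 0.001, -1.0]]
contact_force: [-3.4, 1.1, 1.1]
gripper_width: 0.001
finger_force: 1.7
```

{"fn": "apply_moves", "kwargs": {
  "motion": [
    [[-0.04, 0, 0, 0, 0, 0, 1], [-0.08, 0, 0, 0, 0, 0, 1], [-0.12, 0, 0, 0, 0, 0, 1], [-0.16, 0, 0, 0, 0, 0, 1], [-0.2, 0, 0, 0, 0, 0, 1]]
  ]
}}

```text
clock: 11.85
position: [0.5414, -0.085, 0.0598]
tcp_rot: [[-0.985, -0.173, -0.0], [-0.173, 0.985, 0.0], [0.0, 0.0, -1.0]]
contact_force: [-3.2, 1.4, -0.4]
gripper_width: 0.002
finger_force: 1.6
```

{"fn": "apply_moves", "kwargs": {
  "motion": [
    [[-0.02, 0, 0, 0, 0, 0, 1], [-0.03, 0, 0, 0, 0, 0, 1], [-0.04, 0, 0, 0, 0, 0, 1]]
  ]
}}

```text
clock: 12.22
position: [0.5459, -0.0843, 0.0599]
tcp_rot: [[-0.985, -0.173, -0.0], [-0.173, 0.985, 0.0], [0.0, 0.0, -1.0]]
contact_force: [-2.9, 1.9, -1.1]
gripper_width: 0.004
finger_force: 1.5
```

{"fn": "apply_moves", "kwargs": {
  "motion": [
    [[-0.01, 0, 0, 0, 0, 0, 1], [-0.02, 0, 0, 0, 0, 0, 1], [-0.03, 0, 0, 0, 0, 0, 1]]
  ]
}}

```text
clock: 12.6
position: [0.5494, -0.0836, 0.0599]
tcp_rot: [[-0.985, -0.173, -0.0], [-0.173, 0.985, 0.0], [0.0, 0.0, -1.0]]
contact_force: [-4.3, 1.0, -0.7]
gripper_width: 0.003
finger_force: 1.7
```

{"fn": "apply_moves", "kwargs": {
  "motion": [
    [[-0.01, 0, 0, 0, 0, 0, 1], [-0.02, 0, 0, 0, 0, 0, 1], [-0.02, 0, 0, 0, 0, 0, 1]]
  ]
}}

```text
clock: 12.98
position: [0.5521, -0.0832, 0.0599]
tcp_rot: [[-0.985, -0.174, 0.0], [-0.174, 0.985, 0.0], [-0.0, -0.0, -1.0]]
contact_force: [-3.1, 0.8, -1.5]
gripper_width: -0.004
finger_force: 1.3
```

{"fn": "apply_moves", "kwargs": {
  "motion": [
    [[-0.01, 0, 0, 0, 0, 0, 1], [-0.02, 0, 0, 0, 0, 0, 1], [-0.02, 0, 0, 0, 0, 0, 1]]
  ]
}}

```text
clock: 13.35
position: [0.5536, -0.0829, 0.0599]
tcp_rot: [[-0.985, -0.173, -0.001], [-0.173, 0.985, -0.0], [0.001, -0.0, -1.0]]
contact_force: [-6.8, 0.1, 0.9]
gripper_width: 0.003
finger_force: 3.1
```

{"fn": "apply_moves", "kwargs": {
  "motion": [
    [[-0.01, 0, 0, 0, 0, 0, 1], [-0.02, 0, 0, 0, 0, 0, 1], [-0.02, 0, 0, 0, 0, 0, 1]]
  ]
}}

```text
clock: 13.72
position: [0.5537, -0.0828, 0.0599]
tcp_rot: [[-0.985, -0.173, -0.005], [-0.173, 0.985, -0.001], [0.005, -0.0, -1.0]]
contact_force: [-15.1, -2.6, 9.2]
gripper_width: -0.007
finger_force: 7.8
```

{"fn": "apply_moves", "kwargs": {
  "motion": [
    [[0.1, 0, 0, 0, 0, 0, 1], [0.2, 0, 0, 0, 0, 0, 1], [0.2, 0, -0.4, 0, 0, 0, 1], [0.2, 0, -0.8, 0, 0, 0, 1]]
  ]
}}

```text
clock: 14.22
position: [0.5326, -0.0867, 0.157]
tcp_rot: [[-0.985, -0.173, 0.0], [-0.173, 0.985, 0.0], [-0.0, 0.0, -1.0]]
contact_force: [1.4, 0.1, -0.1]
gripper_width: 0.001
finger_force: 0.0
```

```bash
python3 - <<'E'
from h import *; from workcell import *
s=observe();p,R=s["position"],s["tcp_rot"];print(p,s["contact_force"])
x,y=lev(0,-.036);print(x,y)
rows([(x-.03,y,.155,np.pi/2),(x,y,.155,np.pi/2)],p,R)
c=read_camera("side")["pixels"];c2=read_camera("scene")["pixels"]
cv2.imwrite("pics/m3.png",np.hstack([cv2.resize(k,(399,300),interpolation=cv2.INTER_CUBIC) for k in(c2[175:285,270:415],c[150:260,210:355])]))
E
```

```text
[ 0.53255099 -0.08671077  0.15704213] [ 1.41566948  0.09093331 -0.10688178]
0.085 -0.013999999999999999
[[-0.979, -0.114, 0.017, 0.0, 0.0, 0.499, 1], [-1.229, -0.113, 0.017, 0.0, 0.0, 0.499, 1]]
```

View pics/m3.png

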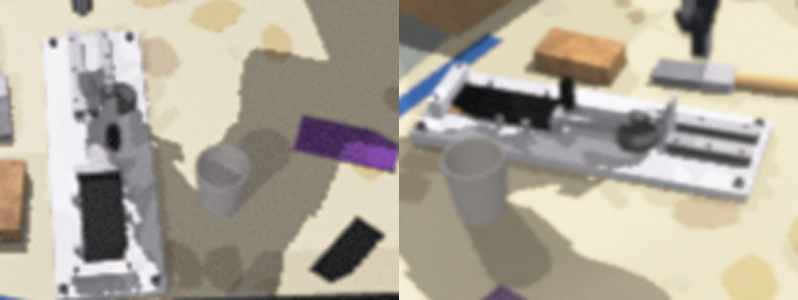

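The jaw now meets the blank's root at (100,172), and the blank's tip is at the end stop. The slide is home, so I go round to the other side of the grip at (113,138).

{"fn": "apply_moves", "kwargs": {
  "motion": [
    [[-0.1, 0, 0, 0, 0, 0.05, 1], [-0.2, 0, 0, 0, 0, 0.1, 1], [-0.3, 0, 0, 0, 0, 0.15, 1], [-0.4, -0.05, 0, 0, 0, 0.2, 1], [-0.5, -0.1, 0, 0, 0, 0.25, 1], [-0.6, -0.11, 0, 0, 0, 0.3, 1], [-0.7, -0.11, 0, 0, 0, 0.35, 1], [-0.8, -0.11, 0, 0, 0, 0.4, 1], [-0.9, -0.11, 0, 0, 0, 0.45, 1], [-1, -0.11, 0, 0, 0, 0.5, 1]]
  ]
}}

```text
clock: 15.58
position: [0.6538, -0.0788, 0.1555]
tcp_rot: [[-0.168, 0.986, 0.001], [0.986, 0.168, 0.0], [-0.0, 0.001, -1.0]]
contact_force: [-0.0, 0.5, 0.5]
gripper_width: 0.0
finger_force: 0.0
```

```bash
python3 - <<'E'
from h import *; from workcell import *
s=observe();p,R=s["position"],s["tcp_rot"];print(p,s["contact_force"])
x,y=lev(0,-.036)
rows([(x,y,.155,np.pi/2),(x,y,.079,np.pi/2),(x,y+.015,.079,np.pi/2)]+[(*lev(t,-.021),.079,t+np.pi/2) for t in np.linspace(0,.5,6)[1:]],p,R)
E
```

```text
[ 0.65378956 -0.07882258  0.15554452] [-0.03496632  0.48732934  0.54107327]
[[-0.002, 0.222, 0.005, 0.0, 0.0, -0.003, 1], [-0.002, 0.222, 0.638, 0.0, 0.0, -0.003, 1], [0.123, 0.221, 0.638, 0.0, 0.0, -0.003, 1], [0.195, 0.234, 0.638, 0.0, 0.0, -0.035, 1], [0.268, 0.24, 0.638, 0.0, 0.0, -0.066, 1], [0.341, 0.239, 0.638, 0.0, 0.0, -0.098, 1], [0.413, 0.231, 0.638, 0.0, 0.0, -0.13, 1], [0.484, 0.215, 0.638, 0.0, 0.0, -0.162, 1]]
```

{"fn": "apply_moves", "kwargs": {
  "motion": [
    [[0, 0.22, 0, 0, 0, 0, 1], [0, 0.22, 0.3, 0, 0, 0, 1], [0, 0.22, 0.64, 0, 0, 0, 1], [0.06, 0.22, 0.64, 0, 0, 0, 1], [0.12, 0.22, 0.64, 0, 0, 0, 1], [0.195, 0.234, 0.64, 0, 0, -0.035, 1], [0.27, 0.24, 0.64, 0, 0, -0.066, 1], [0.34, 0.24, 0.64, 0, 0, -0.098, 1], [0.413, 0.23, 0.64, 0, 0, -0.13, 1], [0.484, 0.215, 0.64, 0, 0, -0.162, 1]]
  ]
}}

```text
clock: 16.82
position: [0.6708, -0.0169, 0.0817]
tcp_rot: [[-0.634, 0.773, 0.005], [0.773, 0.634, -0.001], [-0.004, 0.004, -1.0]]
contact_force: [3.5, -3.1, -2.3]
gripper_width: 0.001
finger_force: 2.3
```

```bash
python3 - <<'E'
from h import *; from workcell import *
s=observe();p,R=s["position"],s["tcp_rot"];print(p,s["contact_force"])
rows([(*lev(t,-.021),.079,t+np.pi/2) for t in np.linspace(.5,1.6,12)[1:]],p,R)
E
```

```text
[ 0.67075136 -0.01691377  0.08169149] [ 3.5127173  -3.14583219 -2.30912706]
[[0.077, 0.005, 0.022, 0.001, 0.001, -0.029, 1], [0.149, 0.012, 0.022, 0.001, 0.001, -0.061, 1], [0.222, 0.012, 0.022, 0.001, 0.002, -0.093, 1], [0.295, 0.005, 0.021, 0.001, 0.002, -0.125, 1], [0.366, -0.009, 0.021, 0.001, 0.002, -0.156, 1], [0.436, -0.031, 0.02, 0.001, 0.002, -0.188, 1], [0.503, -0.059, 0.02, 0.001, 0.002, -0.22, 1], [0.567, -0.094, 0.02, 0.001, 0.002, -0.252, 1], [0.627, -0.135, 0.019, 0.0, 0.002, -0.284, 1], [0.683, -0.182, 0.019, 0.0, 0.002, -0.316, 1], [0.734, -0.235, 0.018, 0.0, 0.002, -0.347, 1]]
```

{"fn": "apply_moves", "kwargs": {
  "motion": [
    [[0.077, 0.005, 0, 0, 0, -0.029, 1], [0.15, 0.012, 0, 0, 0, -0.061, 1], [0.222, 0.012, 0, 0, 0, -0.093, 1], [0.295, 0.005, 0, 0, 0, -0.125, 1], [0.366, -0.009, 0, 0, 0, -0.156, 1], [0.436, -0.031, 0, 0, 0, -0.188, 1], [0.503, -0.059, 0, 0, 0, -0.22, 1], [0.567, -0.094, 0, 0, 0, -0.252, 1], [0.627, -0.135, 0, 0, 0, -0.284, 1], [0.683, -0.182, 0, 0, 0, -0.316, 1], [0.734, -0.235, 0, 0, 0, -0.347, 1]]
  ]
}}

```text
clock: 18.2
position: [0.5938, 0.0348, 0.0821]
tcp_rot: [[-0.979, -0.205, 0.007], [-0.205, 0.979, 0.002], [-0.007, 0.0, -1.0]]
contact_force: [4.5, 3.1, 0.1]
gripper_width: -0.002
finger_force: 2.3
```

```bash
python3 - <<'E'
from h import *; from workcell import *
s=observe();p,R=s["position"],s["tcp_rot"];print(p,s["contact_force"])
rows([(*lev(t,-.021),.08,t+np.pi/2) for t in (1.65,1.7,1.74,1.78,1.82,1.86,1.9)],p,R)
E
```

```text
[0.59378309 0.03482915 0.08214768] [4.47888188 3.12696167 0.10455721]
[[0.043, -0.003, 0.018, 0.0, 0.002, -0.016, 1], [0.079, 0.003, 0.017, -0.0, 0.002, -0.032, 1], [0.108, 0.006, 0.017, -0.0, 0.002, -0.045, 1], [0.137, 0.009, 0.017, -0.0, 0.002, -0.057, 1], [0.166, 0.01, 0.017, -0.0, 0.002, -0.07, 1], [0.196, 0.01, 0.016, -0.0, 0.002, -0.083, 1], [0.225, 0.009, 0.016, -0.0, 0.002, -0.096, 1]]
```

{"fn": "apply_moves", "kwargs": {
  "motion": [
    [[0.043, 0, 0, 0, 0, -0.016, 1], [0.079, 0, 0, 0, 0, -0.032, 1], [0.108, 0.005, 0, 0, 0, -0.045, 1], [0.137, 0.01, 0, 0, 0, -0.057, 1], [0.166, 0.01, 0, 0, 0, -0.07, 1], [0.196, 0.01, 0, 0, 0, -0.083, 1]]
  ]
}}

```text
clock: 18.95
position: [0.5708, 0.031, 0.0822]
tcp_rot: [[-0.894, -0.449, 0.007], [-0.449, 0.894, 0.001], [-0.007, -0.002, -1.0]]
contact_force: [4.4, 2.4, -0.2]
gripper_width: -0.004
finger_force: 2.6
```

```bash
python3 - <<'E'
from h import *; from workcell import *
s=observe();p,R=s["position"],s["tcp_rot"];print(p,s["contact_force"])
rows([(*lev(t,-.021),.08,t+np.pi/2) for t in (1.86,1.88,1.9,1.92,1.94,1.96,1.98,2.0)],p,R)
E
```

```text
[0.57076477 0.03098855 0.08223398] [ 4.41210502  2.35395254 -0.19184667]
[[0.001, 0.002, 0.019, -0.001, 0.002, -0.001, 1], [0.015, 0.006, 0.018, -0.001, 0.002, -0.007, 1], [0.029, 0.009, 0.018, -0.001, 0.002, -0.013, 1], [0.044, 0.011, 0.018, -0.001, 0.002, -0.02, 1], [0.058, 0.014, 0.018, -0.001, 0.002, -0.026, 1], [0.072, 0.016, 0.018, -0.001, 0.002, -0.032, 1], [0.087, 0.018, 0.018, -0.001, 0.002, -0.039, 1], [0.101, 0.02, 0.018, -0.001, 0.002, -0.045, 1]]
```

Still free (about 5 N). I'll use small steps from here and watch for the force to rise.

{"fn": "apply_moves", "kwargs": {
  "motion": [
    [[0.015, 0.005, 0, 0, 0, -0.007, 1], [0.03, 0.01, 0, 0, 0, -0.013, 1], [0.045, 0.01, 0, 0, 0, -0.02, 1]]
  ]
}}

```text
clock: 19.32
position: [0.5656, 0.0296, 0.0821]
tcp_rot: [[-0.864, -0.503, 0.007], [-0.503, 0.864, 0.002], [-0.007, -0.002, -1.0]]
contact_force: [3.8, 5.5, 4.9]
gripper_width: -0.003
finger_force: 3.3
```

{"fn": "apply_moves", "kwargs": {
  "motion": [
    [[0.015, 0, 0, 0, 0, -0.006, 1], [0.03, 0, 0, 0, 0, -0.012, 1], [0.03, 0, 0, 0, 0, -0.012, 1]]
  ]
}}

```text
clock: 19.7
position: [0.5621, 0.0283, 0.082]
tcp_rot: [[-0.845, -0.535, 0.007], [-0.535, 0.845, 0.003], [-0.007, -0.001, -1.0]]
contact_force: [4.1, 6.3, 3.9]
gripper_width: -0.001
finger_force: 3.4
```

{"fn": "apply_moves", "kwargs": {
  "motion": [
    [[0.015, 0, 0, 0, 0, -0.006, 1], [0.03, 0, 0, 0, 0, -0.012, 1], [0.03, 0, 0, 0, 0, -0.012, 1]]
  ]
}}

```text
clock: 20.08
position: [0.559, 0.0268, 0.0819]
tcp_rot: [[-0.824, -0.567, 0.007], [-0.567, 0.824, 0.003], [-0.007, -0.001, -1.0]]
contact_force: [4.0, 8.4, 4.1]
gripper_width: 0.0
finger_force: 4.1
```

{"fn": "apply_moves", "kwargs": {
  "motion": [
    [[0.015, 0, 0, 0, 0, -0.006, 1], [0.03, 0, 0, 0, 0, -0.012, 1], [0.03, 0, 0, 0, 0, -0.012, 1]]
  ]
}}

```text
clock: 20.45
position: [0.556, 0.0251, 0.0819]
tcp_rot: [[-0.802, -0.598, 0.006], [-0.598, 0.802, 0.004], [-0.008, -0.0, -1.0]]
contact_force: [3.9, 10.8, 3.7]
gripper_width: 0.003
finger_force: 4.6
```

{"fn": "apply_moves", "kwargs": {
  "motion": [
    [[0.015, 0, 0, 0, 0, -0.006, 1], [0.03, 0, 0, 0, 0, -0.012, 1], [0.03, 0, 0, 0, 0, -0.012, 1]]
  ]
}}

```text
clock: 20.82
position: [0.5531, 0.0233, 0.0818]
tcp_rot: [[-0.778, -0.628, 0.006], [-0.628, 0.778, 0.005], [-0.008, -0.0, -1.0]]
contact_force: [3.9, 11.5, 3.7]
gripper_width: -0.001
finger_force: 5.3
```

{"fn": "apply_moves", "kwargs": {
  "motion": [
    [[0.015, 0, 0, 0, 0, -0.006, 1], [0.025, 0, 0, 0, 0, -0.01, 1], [0.025, 0, 0, 0, 0, -0.01, 1]]
  ]
}}

```text
clock: 21.2
position: [0.5507, 0.0217, 0.0818]
tcp_rot: [[-0.758, -0.652, 0.006], [-0.652, 0.758, 0.006], [-0.008, 0.0, -1.0]]
contact_force: [3.9, 14.3, 4.0]
gripper_width: 0.003
finger_force: 6.0
```

```bash
python3 - <<'E'
from h import *; from workcell import *
s=observe();p,R=s["position"],s["tcp_rot"];f=s["contact_force"]
print(p,f,"tool",R.T@f)
h=np.arctan2(R[1,0],R[0,0])-YAW;g=p[:2]+.021*R[:2,0]/1-O   # grip centre
c,q=np.cos(YAW),np.sin(YAW);j=np.array([c*g[0]+q*g[1],-q*g[0]+c*g[1]])-[0,.022]
print("theta",np.arctan2(j[1],j[0]),np.hypot(*j),"tool heading-90",(h-np.pi/2)%(2*np.pi))
cs=read_camera("side")["pixels"];c2=read_camera("scene")["pixels"]
cv2.imwrite("pics/m4.png",np.hstack([cv2.resize(k,(399,300),interpolation=cv2.INTER_CUBIC) for k in(c2[175:285,270:415],cs[150:260,210:355])]))
E
```

```text
[0.55067447 0.02174937 0.08178566] [ 3.86396749 14.31116982  4.00661688] tool [-12.29489454   8.33085725  -3.90194707]
theta 2.119964457945586 0.08326335592149726 tool heading-90 2.1031873594917823
```

View pics/m4.png

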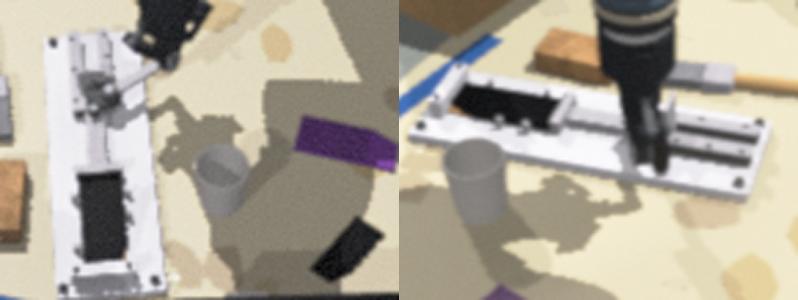

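The cam is behind the roller and the force has risen to 12 N along the push. One more small step, then I back off.

{"fn": "apply_moves", "kwargs": {
  "motion": [
    [[0.01, 0, 0, 0, 0, -0.004, 1], [0.015, 0, 0, 0, 0, -0.006, 1], [0.015, 0, 0, 0, 0, -0.006, 1]]
  ]
}}

```text
clock: 21.68
position: [0.5494, 0.0208, 0.0818]
tcp_rot: [[-0.746, -0.666, 0.006], [-0.666, 0.746, 0.006], [-0.009, 0.0, -1.0]]
contact_force: [3.4, 14.7, 4.8]
gripper_width: -0.003
finger_force: 6.5
```

{"fn": "apply_moves", "kwargs": {
  "motion": [
    [[-0.05, 0, 0, 0, 0, 0, 1], [-0.12, 0, 0, 0, 0, 0, 1], [-0.15, 0, -0.3, 0, 0, 0, 1], [-0.15, 0, -0.7, 0, 0, 0, 1], [-0.15, 0, -1, 0, 0, 0, 1], [-0.15, 0, -1, 0, 0, 0, 1]]
  ]
}}

```text
clock: 22.42
position: [0.5619, 0.0297, 0.2023]
tcp_rot: [[-0.747, -0.665, 0.005], [-0.665, 0.747, -0.0], [-0.004, -0.004, -1.0]]
contact_force: [1.0, 0.1, -0.5]
gripper_width: 0.003
finger_force: 0.0
```

```bash
python3 - <<'E'
from h import *; from workcell import *
cs=read_camera("side")["pixels"];c2=read_camera("scene")["pixels"];w=read_camera("wrist")["pixels"]
f=lambda k:cv2.resize(k,(399,300),interpolation=cv2.INTER_CUBIC)
cv2.imwrite("pics/m5.png",np.vstack([np.hstack([f(c2[175:285,270:415]),f(cs[150:260,210:355])]),np.hstack([f(w[100:400,100:500]),f(cs[165:215,205:280])])]))
E
```

```text
(no output)
```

View pics/m5.png

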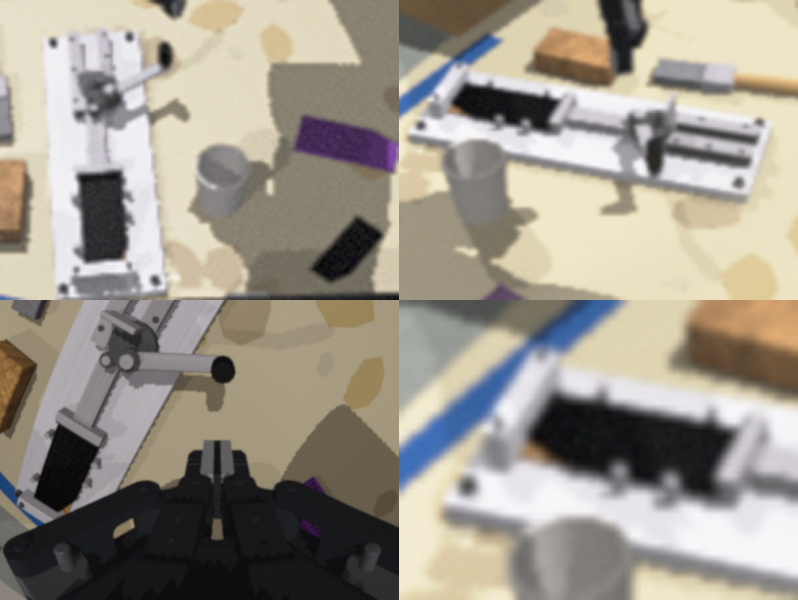

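The blank lies between the jaw and the end stop, the cam sits against the roller (wrist crop at 120,355), and the lever has stayed back with its grip at (222,369). The robot is clear, so I hand in.

```bash
python3 -c "
from workcell import *
print(hand_in())"
```

```text
the job is handed in; nothing more can be done
None
```

The job is handed in: the slide met a firm stop at 15 N with the blank between jaw and end stop, the cam took about 12 N to push tight behind the roller and the lever stayed there, and nothing else was moved (22 s on the clock; hand-in gave no verdict).

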